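Refit the battery cover of a tablet dispenser

ROBOT

A 7-joint arm with a two-finger parallel gripper is mounted at the origin on the work surface. World frame = base frame: x ahead of the robot, y to its left, z up, the work surface at z = 0. Lengths are in m, angles in rad, forces in N, time in s.
With the tool pointing down it reaches from about 0.425 to 0.875 m from the base axis. Payload 4.7 kg.
Tool frame: the origin (TCP) lies midway between the tips of the shut fingers; the grasp point (between the pads) lies 19 mm behind it; z points along the fingers, y is the line along which they close (so a half turn about z gives the same grasp; the last joint's range is limited). The gripper opens to 87 mm and grips with 3 to 60 N. Pads are 19 mm wide; open, the fingers measure 117 mm over their backs; the gripper's body (75 mm by 190 mm) begins 51 mm behind the grasp point.
Start: joints at [-1.238, 0.321, -0.07, 1.45, 0.023, 1.371, -0.057], TCP at [0.204, 0.617, 0.223] pointing down, gripper open.
Joint ranges: [-2.86, 2.86], [-0.3, 2.09], [-1.38, 1.24], [0.06, 2.45], [-1.56, 4.7], [0.09, 2.05], [-2.69, 2.69]. Speed limits (rad/s): [2.57, 2.57, 3.14, 3.14, 3.14, 3.14, 3.14].

INTERFACE

Orientations are given as a rotation vector (axis times angle).
In Python, from bench import ctrl gives the robot as it stands. The module is installed in compiled form; this text tells all that it offers.
- The arm moves only by the shell command python3 -m handwheel 'ROWS' [FORCE]. ROWS is JSON, a list of rows, each a list of 7 numbers: the finger opening in m, from 0 to 0.087, then the shift along the tool's x, y, z in m, then the turn, a rotation vector about the tool's x, y, z in degrees. A call has 1 to 12 rows; each row shifts and turns the commanded pose from where the row before left it, along the tool's axes as they then stand; what a row does not reach is not made up. A row lasts 1/8 s, in which the tool goes at most 62.5 mm and 10.7 degrees, less where a joint would pass 70% of its speed; a pose out of reach is approached as far as the arm can. A call is refused whole if a number of a shift passes 0.0625 or a number of a turn 10.7, either way. A call with a gripper value outside its range is refused whole. The fingers move at their own pace and stop on an object; FORCE is the grip in N (left out, the last holds). Time passes only in rows, so rows that do not move let the fingers close. It gives the time, the measured TCP pose, the force, the opening and the grip force at its end, in the units of the state.
- ctrl.get_state(): the state, without advancing time (a new reading comes with each control period).
- ctrl.get_image(name): name is "scene" or "top" or "wrist"; returns (picture, depth): 384x512x3 uint8, blue, green, red; 384x512 float32, m along the optical axis (not along the pixel's ray), 0 where there is no reading.
- ctrl.camera_info(name): a dict with "intrinsics" (3x3 intrinsics, pixels), "R" (3x3) and "t" (3): a world point X has camera coordinates R X + t. Camera axes: x right, y down, z forward; pixel columns grow to the right and rows downward; lengths in m; the calibration is good to about 2 mm. A picture is of the moment at which its call begins: read the wrist's pose just before it. camera_info takes no time and is no camera call; for the wrist camera it gives the pose at the moment of the call.
- ctrl.close_job(): hands the job in; it is judged then, once.
The state is a dict: "time": time; "joint_positions": joint angles; "qd": joint speeds; "joint_torque": joint torques, N m; "position": TCP position; "tool_rot": TCP orientation; "ft_force": force on the tool from outside, world axes, zero at the start; "torque": the same for the moment, N m; "grip_width": opening from 0.0 (shut) to 1.0 (fully open); "grip_force": force on a finger pad.
Only numpy, scipy, OpenCV 4.12 (cv2) and the standard library are available. Lean on these libraries where they do the work, as an engineer would, in place of code of your own. Each camera call takes 0.05 s, during which the arm holds its last target. There are 200 camera calls.

TASK

The tablet dispenser has fresh batteries and its blue battery cover lies on the bench. Hook the cover's yellow lip fully home in the slot under the black ledge with the cover tilted, then pivot its other end down until it snaps under the orange latch and lies flat, then let go. Be gentle: do not force the cover against the dispenser, and leave the jar and the cup stacks where they stand.

Things in the scene. Friction and masses are not known exactly. Their poses are not given: they have to be found in the camera images.
- dispenser: White tablet dispenser, fixed, 190 (x) x 140 (y) x 34 mm, blue shoulders along both sides 48 mm high. Origin: centre of its underside, z up. On top a grey battery sled (124 x 92 mm, 58 mm high) with an open pocket, clamped up to 18 mm either way along x: this offset s is NOT measured, so see it or feel for it; it holds under light forces (slips at about 60 N). Heights below are above the origin.
- pocket (a point): Middle of the pocket at seat height, for s = 0: (0, 0, 50) mm on the dispenser, same axes. Pocket 64 mm wide (y), x s-42 to s+42, floor 38, batteries to 46 mm at x s-21 to s+21. The cover's corners rest on pads, |y| 25 to 33: rear x s+20 to s+42 at 50 mm, front x s-42 to s-30 at 48.5 mm. Seated cover: axes along the dispenser's, lip to -x, origin x s-2.5 to s+2, y 0, z 50 mm.
- slot_edge (a point): Middle of the lower edge of the black ledge, for s = 0: (-42, 0, 54.5) mm on the dispenser; the real edge is at x = s-42. The ledge is 4 mm thick and spans the pocket. Below it is the slot, open down to the floor (38 mm), closed by an end wall at x = s-52.5 mm. At a steep tilt the plate's shoulder meets the ledge first; flatten, then push the lip home, or the rear edge lands on top of the latch.
- latch (a joint): Orange spring latch, 34 mm wide, slides along dispenser +x: 0 = at rest, up to 0.010 m pushed back. Nose tip at x = s+34 mm, underside 57 mm high; above it a steep face slopes up to s+38, 71 mm high. Pressing the cover's rear edge down the face drives it back (spring 1.2 N + 0.2 N/mm; 3 to 10 N on the rib), then it snaps over the plate. A hooked cover leans on it at about 0.25 rad.
- cover: Loose blue plastic battery cover, about 80 g, lying flat on the bench. Plate 80 (x) x 60 (y) x 6 mm; origin: centre of its underside, z up. On top a centred grip rib along x, 40 mm long, 12 mm thick in y, 6 to 26 mm above the underside. At the -x end the yellow lip: 44 mm wide in y, 3 mm thick (0 to 3 mm above the underside), sticking out from x = -40 to -50 mm.
- cover_lip (a point): Middle of the tip edge of the cover's yellow lip: (-50, 0, 1.5) mm in the cover's frame.
- red_jar: Bystander: white tablet jar with red label, 48 mm across, 75 mm high; origin under its centre.
- yellow_cups: Bystander: stack of yellow medicine cups, 48 mm across, 75 mm high; origin under its centre.
- green_cups: Bystander: stack of green medicine cups, 48 mm across, 80 mm high; origin under its centre.
Not all that is in view belongs to the job. Of the things like the cover, leave any that is brown or red; of the rest the larger one is meant.

How it is judged:
By the outcome, as a careful person would: the job done as asked, in the order asked, and still so for the second after the job is handed in, with the robot touching nothing.
It also fails if it takes over 64 s, if anything falls off the work surface, if the arm or the gripper's body presses on something with over 40 N, if the wrist force passes 120 N, or if a joint passes its speed limit or range.

## Working session

There is one attempt and no reset: what is moved stays moved. The work goes in short steps, Python scripts to look and compute and a shell command to move; the robot and the scene stay as the last step left them, time stands still between calls to the robot, and variables do not carry over. Pictures are saved under pics/ and viewed, at most 10 in all, crops included, and the job is handed in when it is done.

```bash
mkdir -p pics; ls; cat > h.py <<'E'
import numpy as np, cv2
from bench import ctrl
from scipy.spatial.transform import Rotation as Ro
def grab(n):
    ci=ctrl.camera_info(n); im,d=ctrl.get_image(n)
    return im,d,np.array(ci["intrinsics"]),np.array(ci["R"]),np.array(ci["t"])
def onplane(uv,z,K,R,t):
    uv=np.atleast_2d(np.asarray(uv,float)); r=np.c_[uv,np.ones(len(uv))]@np.linalg.inv(K).T@R
    c=-R.T@t; return c+r*((z-c[2])/r[:,2])[:,None]
def cloud(d,K,R,t):
    v,u=np.mgrid[:d.shape[0],:d.shape[1]]
    p=np.stack([u,v,np.ones_like(u)],-1)*d[...,None]; p=p@np.linalg.inv(K).T
    return (p-t)@R
def st():
    s=ctrl.get_state(); print({k:np.round(s[k],4).tolist() for k in ("time","position","tool_rot","ft_force","torque","grip_width","grip_force","joint_positions")}); return s
E
python3 - <<'E'
from h import *
st()
for n in("top","scene"):
    im,d,K,R,t=grab(n); cv2.imwrite(f"pics/{n}0.png",im); np.savez(f"{n}0.npz",im=im,d=d,K=K,R=R,t=t); print(n,-R.T@t,R[2],K[0,0])
E
```

```text
pics
{'time': 0.0, 'position': [0.2036, 0.6167, 0.2214], 'tool_rot': [-0.4986, -3.1016, 0.0031], 'ft_force': [0.943, -0.4928, -0.5661], 'torque': [-0.0141, 0.0442, 0.0641], 'grip_width': 0.9979, 'grip_force': 0.0, 'joint_positions': [-1.2379, 0.3218, -0.0701, 1.4517, 0.0226, 1.3708, -0.0569]}
top [0.55339849 0.01610682 1.36219754] [ 0.07726625 -0.0015367  -0.99700931] 416.76448748263954
scene [ 1.24749092 -0.1159581   0.71422583] [-0.65180879  0.12177278 -0.74854305] 348.5005079645703
```

View pics/top0.png

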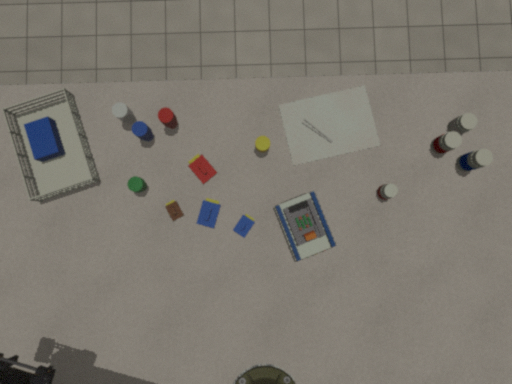

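View pics/scene0.png

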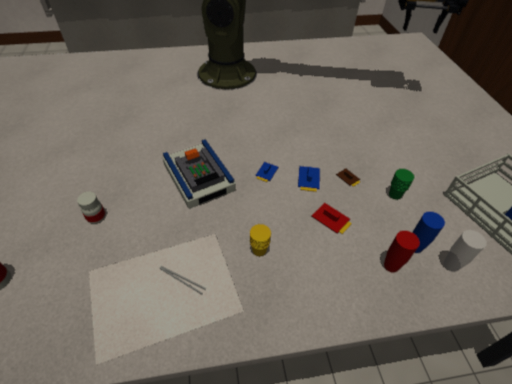

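The top view shows the meant cover (larger blue) at (208,214), its lip pointing up. The dispenser is at (305,226), with its ledge at the far end (298,206) and its latch near the robot (311,236). The decoys are red, brown and small blue.

```bash
python3 - <<'E'
from h import *
z=np.load("top0.npz"); im,K,R,t,d=[z[k] for k in("im","K","R","t","d")]
hsv=cv2.cvtColor(im,cv2.COLOR_BGR2HSV)
def f(lo,hi,h,x0,x1,y0,y1,nm):
    m=cv2.inRange(hsv,np.array(lo),np.array(hi)); k=np.zeros_like(m); k[y0:y1,x0:x1]=m[y0:y1,x0:x1]
    for c in cv2.findContours(k,0,2)[0]:
        if cv2.contourArea(c)<15: continue
        r=cv2.minAreaRect(c); b=onplane(cv2.boxPoints(r),h,K,R,t)[:,:2]
        a=b[1]-b[0]; e=b[2]-b[1]
        print(nm,"c",b.mean(0).round(4),"len",np.linalg.norm(a).round(4),np.linalg.norm(e).round(4),"ang",np.degrees(np.arctan2(a[1],a[0])).round(1),np.degrees(np.arctan2(e[1],e[0])).round(1))
f((100,120,60),(130,255,255),.006,190,260,190,245,"blue")
f((100,120,40),(130,255,255),.048,265,345,180,270,"shoulder")
f((20,120,80),(35,255,255),.003,190,260,190,245,"yellow")
f((3,150,100),(18,255,255),.07,290,330,210,255,"orange")
E
```

```text
blue c [0.5541 0.053 ] len 0.0557 0.0396 ang -35.3 -125.3
blue c [0.5962 0.1664] len 0.0744 0.0538 ang -17.1 -107.6
shoulder c [ 0.5285 -0.0867] len 0.0075 0.1751 ang -70.3 -160.5
shoulder c [ 0.5691 -0.1965] len 0.0088 0.1767 ang -69.6 -160.2
orange c [ 0.5189 -0.1527] len 0.031 0.0199 ang -70.0 -160.3
```

```bash
python3 -m handwheel '[[0.05,-0.0513,-0.0304,0,0,0,0],[0.05,-0.0513,-0.0304,0,0,0,0],[0.05,-0.0513,-0.0304,0,0,0,0],[0.05,-0.0513,-0.0304,0,0,0,0],[0.05,-0.0513,-0.0304,0,0,0,0],[0.05,-0.0513,-0.0304,0,0,0,0],[0.05,-0.0513,-0.0304,0,0,0,0],[0.05,-0.0513,-0.0304,0,0,0,0],[0.05,-0.0513,-0.0304,0,0,0,0],[0.05,-0.0513,-0.0304,0,0,0,0],[0.05,0,0,0,0,0,0],[0.05,0,0,0,0,0,0]]' 20
python3 - <<'E'
from h import *
st()
im,d,K,R,t=grab("wrist"); cv2.imwrite("pics/w1.png",im); np.savez("w1.npz",im=im,d=d,K=K,R=R,t=t); print(-R.T@t,R[2],K[0,0])
E
```

```text
time: 1.6
position: [0.5951, 0.1683, 0.2219]
tool_rot: [-0.498, -3.1, -0.0]
ft_force: [0.2, 1.1, 0.1]
grip_width: 0.576
grip_force: 0.0
{'time': 1.6, 'position': [0.5951, 0.1683, 0.2219], 'tool_rot': [-0.4985, -3.1003, -0.0004], 'ft_force': [0.2056, 1.0984, 0.1409], 'torque': [0.0739, -0.0349, -0.0189], 'grip_width': 0.576, 'grip_force': 0.0, 'joint_positions': [-0.5787, 0.2574, 0.3151, 1.5465, -0.0818, 1.3518, 0.9966]}
[0.5302168  0.19101077 0.38382588] [ 0.23998272 -0.07888518 -0.96756675] 278.99112803592925
```

View pics/w1.png

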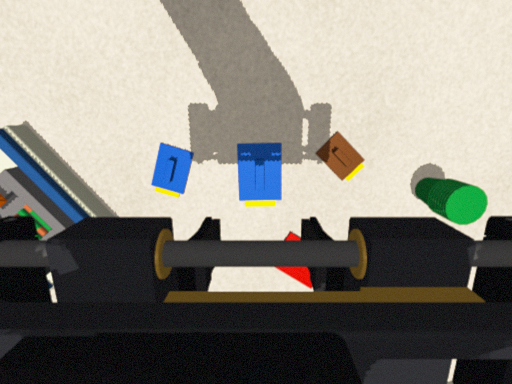

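The wrist view shows the cover at (260,175), with its lip edge at (260,203) and its rib on the image vertical. It's already almost aligned with the tool.

```bash
python3 - <<'E'
from h import *
z=np.load("w1.npz"); im,K,R,t,d=[z[k] for k in("im","K","R","t","d")]
hsv=cv2.cvtColor(im,cv2.COLOR_BGR2HSV)
def sel(m):
    k=np.zeros_like(m); k[130:215,225:300]=m[130:215,225:300]; return k
b=sel(cv2.inRange(hsv,np.array((100,100,30)),np.array((130,255,255)))); y=sel(cv2.inRange(hsv,np.array((20,120,60)),np.array((35,255,255))))
for m,h in((b,.006),(y,.003)):
    c=max(cv2.findContours(m,0,1)[0],key=cv2.contourArea)
    q=cv2.approxPolyDP(c,3,True)[:,0]; print(q.tolist()); w=onplane(c[:,0]+0.0,h,K,R,t)[:,:2]
    r=cv2.minAreaRect((w*1000).astype(np.float32)); print(r, m.sum()/255)
P=cloud(d,K,R,t)
m=b>0; p=P[m]; print("z pct",np.percentile(p[:,2],[2,30,60,90,99]).round(4))
top=p[p[:,2]>.018]; print("rib",len(top),top.mean(0), cv2.minAreaRect((top[:,:2]*1000).astype(np.float32)))
pl=p[p[:,2]<.012]; print("plate",cv2.minAreaRect((pl[:,:2]*1000).astype(np.float32)))
E
```

```text
[[238, 144], [239, 199], [280, 199], [280, 143]]
((596.1624145507812, 167.7259979248047), (59.509647369384766, 77.97551727294922), 71.73365020751953) 2416.0
[[245, 201], [245, 206], [275, 205], [275, 201]]
((640.718505859375, 154.24436950683594), (42.86669158935547, 7.450567245483398), 71.72991943359375) 176.0
z pct [0.004  0.0052 0.0059 0.0246 0.0265]
rib 284 [0.59390686 0.16846606 0.0353564 ] ((572.1581420898438, 174.55935668945312), (11.913897514343262, 89.7312240600586), 73.80323791503906)
plate ((596.4224853515625, 167.76727294921875), (59.52399444580078, 78.51741790771484), 71.96316528320312)
```

```bash
python3 -m handwheel '[[0.04,-0.001,0,0.05,0,0,0],[0.04,0,0,0.05,0,0,0],[0.04,0,0,0.05,0,0,0],[0.04,0,0,0.045,0,0,0],[0.04,0,0,0.018,0,0,0],[0.04,0,0,0,0,0,0],[0.04,0,0,0,0,0,0]]' 30; python3 -m handwheel '[[0,0,0,0,0,0,0],[0,0,0,0,0,0,0],[0,0,0,0,0,0,0],[0,0,0,0,0,0,0]]' 35
```

```text
time: 2.52
position: [0.5974, 0.1686, 0.0109]
tool_rot: [0.496, 3.1, 0.002]
ft_force: [0.4, -0.3, 0.1]
grip_width: 0.461
grip_force: 0.0
time: 3.02
position: [0.5967, 0.1674, 0.0097]
tool_rot: [0.499, 3.102, 0.0]
ft_force: [0.1, -0.5, 1.5]
grip_width: 0.133
grip_force: 35.0
```

```bash
python3 -m handwheel '[[0,0,0,-0.03,0,0,0],[0,0,0,-0.05,0,0,0],[0,0,0,-0.05,0,0,-9.5],[0,0,0,-0.05,0,0,-9.5],[0,0,0,-0.03,0,0,-9.5],[0,0,0,0,0,0,-9.8],[0,0.0132,-0.0555,0,0,0,0],[0,0.0132,-0.0555,0,0,0,0],[0,0.0132,-0.0555,0,0,0,0],[0,0.0132,-0.0555,0,0,0,0],[0,0.0132,-0.0555,0,0,0,0],[0,0,0,0,0,0,0]]' 35
python3 -m handwheel '[[0,0,0,0,0,0,0],[0,0,0,0,0,0,0]]' 
python3 - <<'E'
from h import *
st()
im,d,K,R,t=grab("wrist"); cv2.imwrite("pics/w2.png",im); np.savez("w2.npz",im=im,d=d,K=K,R=R,t=t); print(-R.T@t,R[2],K[0,0])
E
```

```text
time: 4.53
position: [0.6284, -0.1239, 0.2194]
tool_rot: [0.53, -3.095, 0.006]
ft_force: [-0.5, -0.4, -1.0]
grip_width: 0.134
grip_force: 35.0
time: 4.78
position: [0.6298, -0.1136, 0.2193]
tool_rot: [0.551, -3.093, -0.002]
ft_force: [-0.4, -0.2, -1.0]
grip_width: 0.133
grip_force: 35.0
{'time': 4.775, 'position': [0.6298, -0.1136, 0.2193], 'tool_rot': [0.5509, -3.0928, -0.0019], 'ft_force': [-0.4005, -0.1844, -0.9613], 'torque': [0.0632, 0.018, 0.0419], 'grip_width': 0.1327, 'grip_force': 34.9993, 'joint_positions': [-0.1687, 0.3098, 0.3855, 1.4965, -0.1186, 1.3588, 2.1486]}
[ 0.56553122 -0.13646341  0.38108589] [ 0.23824969  0.08876569 -0.96713894] 278.99112803592925
```

View pics/w2.png

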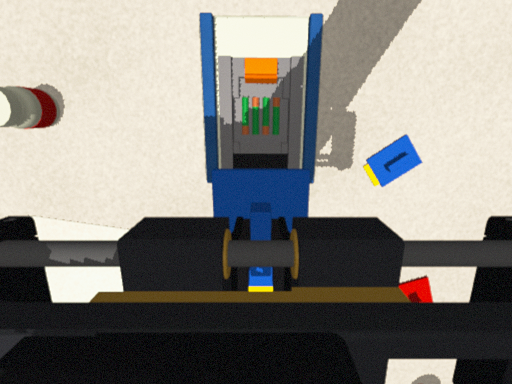

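The wrist view shows the held cover (lip at (260,289)). The sled is beyond it: ledge's rear edge near row 153, batteries at rows 97–135, latch at (261,70).

```bash
cat > m.py <<'E'
from h import *
z=np.load("w2.npz"); im,K,R,t,d=[z[k] for k in("im","K","R","t","d")]
hsv=cv2.cvtColor(im,cv2.COLOR_BGR2HSV)
b=cv2.inRange(hsv,np.array((100,120,40)),np.array((130,255,255)))
L=[];Rr=[]
for v in range(25,150,3):
    u=np.where(b[v,190:340])[0]+190
    l=u[u<230]; r=u[u>300]; L.append((l.min()-.5,l.max()+.5,v)); Rr.append((r.min()-.5,r.max()+.5,v))
L=np.array(L);Rr=np.array(Rr); v=L[:,2]
pl=[onplane(np.c_[a,v],.048,K,R,t)[:,:2] for a in (L[:,0],L[:,1],Rr[:,0],Rr[:,1])]
ang=[]
for p in pl:
    vx,vy,x0,y0=cv2.fitLine((p*1e3).astype(np.float32),cv2.DIST_HUBER,0,.01,.01).ravel(); s=-np.sign(vx); ang.append(np.degrees(np.arctan2(s*vy,s*vx))%360); 
print("yaw",np.round(ang,2))
yaw=np.radians(np.mean(ang)); ex=np.array([np.cos(yaw),np.sin(yaw)]); ey=np.array([-ex[1],ex[0]])
ys=[(p@ey).mean() for p in pl]; print("y edges mm",np.round(np.array(ys)*1e3,1))
cy=np.mean(ys)
vt=[np.where(b[:,u])[0].min()-.5 for u in (204,206,208,210,313,315,317,319)]
e=onplane(np.c_[[204,206,208,210,313,315,317,319],vt],.048,K,R,t)[:,:2]@ex; print("far shoulder x",e.round(4))
P=cloud(d,K,R,t)
def col(us,v0,v1):
    for v in range(v0,v1):
        q=P[v,us].mean(0); print(v,im[v,us].mean(0).astype(int),"x",round((q[:2]@ex-e.mean()+.095)*1e3,1),"z",round(q[2]*1e3,1))
np.savez("pose.npz",ex=ex,ey=ey,cy=cy,ox=e.mean()-.095)
print("org",ex*(e.mean()-.095)+ey*cy,np.degrees(yaw))
print("latch col");col(slice(250,272),10,90)
print("ledge col");col(slice(245,275),140,172)
E
python3 m.py
```

```text
yaw [200.09 199.7  199.84 199.8 ]
y edges mm [384.9 371.4 268.9 255.5]
far shoulder x [-0.3776 -0.3776 -0.3776 -0.3776 -0.3778 -0.3778 -0.3778 -0.3777]
org [ 0.55331981 -0.14063396] 199.8544
latch col
10 [218 233 240] x 114.0 z -0.6
11 [219 234 241] x 112.9 z -0.7
12 [220 235 242] x 111.7 z -0.3
13 [221 236 243] x 110.8 z -0.9
14 [219 234 242] x 109.8 z -0.9
15 [197 219 227] x 108.6 z -0.6
16 [189 216 219] x 97.1 z 32.6
17 [211 233 233] x 95.9 z 33.2
18 [227 245 245] x 94.7 z 33.8
19 [232 248 248] x 93.9 z 33.4
20 [232 248 248] x 92.8 z 33.4
21 [232 248 248] x 91.8 z 33.7
22 [232 248 248] x 90.8 z 33.5
23 [232 248 248] x 89.8 z 33.6
24 [232 248 248] x 88.8 z 33.7
25 [232 248 248] x 87.8 z 33.7
26 [232 248 248] x 86.8 z 33.6
27 [232 248 248] x 85.9 z 33.5
28 [233 248 248] x 84.8 z 33.6
29 [233 248 248] x 83.9 z 33.5
30 [233 247 248] x 78.5 z 49.3
31 [233 248 248] x 81.9 z 33.5
32 [233 247 248] x 80.9 z 33.3
33 [232 248 248] x 79.9 z 33.4
34 [232 248 248] x 78.9 z 33.5
35 [232 248 248] x 77.9 z 33.2
36 [233 248 248] x 76.8 z 33.6
37 [233 248 248] x 75.8 z 33.6
38 [233 248 248] x 74.8 z
[... 1866 characters left out ...]

149 [81 82 84] x -48.8 z 37.8
150 [82 82 84] x -50.1 z 37.6
151 [82 83 85] x -51.3 z 37.5
152 [81 82 84] x -52.5 z 37.6
153 [59 60 62] x -51.3 z 58.0
154 [24 25 24] x -52.5 z 58.1
155 [22 21 20] x -53.6 z 58.2
156 [23 20 20] x -54.8 z 58.1
157 [21 19 19] x -56.0 z 58.0
158 [22 21 21] x -57.1 z 58.1
159 [21 20 20] x -58.2 z 58.3
160 [19 18 18] x -59.5 z 57.9
161 [20 18 19] x -60.6 z 58.2
162 [19 19 19] x -61.7 z 58.2
163 [19 18 18] x -62.9 z 58.1
164 [20 19 19] x -64.1 z 58.2
165 [20 20 20] x -65.3 z 57.9
166 [19 19 19] x -66.5 z 58.1
167 [25 20 21] x -67.6 z 58.1
168 [61 33 19] x -42.3 z 211.3
169 [91 45 13] x -41.4 z 219.8
170 [113  54  14] x -40.9 z 226.2
171 [122  59  16] x -43.5 z 215.2
```

```bash
cat >> m.py <<'E'
E
sed -i '/^print("latch col")/d;/^print("ledge col")/d' m.py; cat >> m.py <<'E'
h=.2156; T=np.array([.6298,-.1136])
for v in (172,176,185,192):
    u=np.where(b[v,205:325])[0]+205; p=onplane([[u.min()-.5,v],[u.max()+.5,v]],h,K,R,t)[:,:2]-T
    print(v,"edges y",(p@ey*1e3).round(1))
for u in (230,245,275,290):
    w=np.where((b[150:185,u]>0))[0].min()+150-.5
    p=onplane([[u,w]],h,K,R,t)[:,:2]-T; print("rear x",(p@ex*1e3).round(1))
yl=cv2.inRange(hsv,np.array((20,120,60)),np.array((35,255,255))); vv,uu=np.where(yl[270:300,240:285]); print("lip px",vv.min()+270,vv.max()+270,uu.min()+240,uu.max()+240)
p=onplane([[uu.min()+239.5,290],[uu.max()+240.5,290]],h-.003,K,R,t)[:,:2]-T; print("lip y",(p@ey*1e3).round(1))
o=ex*float(np.load("pose.npz")["ox"])+ey*cy
print("TCP in disp",((T-o)@ex).round(4),((T-o)@ey).round(4), Ro.from_rotvec(ctrl.get_state()["tool_rot"]).as_matrix().round(3).tolist())
E
python3 m.py
```

```text
yaw [200.09 199.7  199.84 199.8 ]
y edges mm [384.9 371.4 268.9 255.5]
far shoulder x [-0.3776 -0.3776 -0.3776 -0.3776 -0.3778 -0.3778 -0.3778 -0.3777]
org [ 0.55331981 -0.14063396] 199.8544
172 edges y [ 31.7 -32.7]
176 edges y [ 31.2 -32.3]
185 edges y [ 28.4 -30.1]
192 edges y [ 28.5 -29.7]
rear x [39.2]
rear x [39.8]
rear x [39.9]
rear x [39.4]
lip px 287 299 240 284
lip y [ 13.1 -17.9]
TCP in disp -0.0811 0.0005 [[-0.938, -0.345, -0.0], [-0.345, 0.938, 0.001], [-0.0, 0.001, -1.0]]
```

```bash
python3 -m handwheel '[[0,0.03,0,0.03,0,0,0],[0,0.03,0,0.04,0,0,0],[0,0.019,0,0.04,0,0,-0.0],[0,0,0,0,0,0,0.35],[0,0,0,0,0,10,0],[0,0,0,0,0,10,0],[0,0,0,0,0,0,0],[0,0,0,0,0,0,0]]'
cat > where.py <<'E'
# reads cover pose in dispenser frame and prints tool-axis shift to a target: args s-relative cx, cz [mm], tilt rad
from h import *; import sys
S=-9.0; z=np.load("pose.npz"); ex,ey=z["ex"],z["ey"]; o=ex*float(z["ox"])+ey*float(z["cy"])
s=ctrl.get_state(); p=np.array(s["position"]); M=Ro.from_rotvec(s["tool_rot"]).as_matrix()
D=np.array([[*ex,0],[*ey,0],[0,0,1]]); q=D@np.r_[p[:2]-o,p[2]]*1e3; Md=D@M
a=np.arctan2(Md[2,0],Md[0,0]); c=q+Md@np.array([-.4,.65,9.7])
print("t",round(s["time"],2),"cover rel s: x %.1f y %.1f z %.1f"%(c[0]-S,c[1],c[2]),"tilt %.3f yaw %.2f roll %.2f"%(a,np.degrees(np.arctan2(Md[1,0],Md[0,0])),np.degrees(Md[2,1])),"F disp",(D@np.array(s["ft_force"])).round(1),"T",(D@np.array(s["torque"])).round(2),"grip",np.round(s["grip_width"]*87,1))
u=lambda x,zz:(x*np.cos(a)+zz*np.sin(a), x*np.sin(a)*-1+zz*np.cos(a))
if len(sys.argv)>1:
    cx,cz=map(float,sys.argv[1:3]); d=np.array([cx+S-c[0],0-c[1],cz-c[2]]); print("shift tool mm",(Md.T@d).round(1))
E
python3 where.py 10 85; python3 where.py 9 65
```

```text
time: 5.82
position: [0.5569, -0.1426, 0.1107]
tool_rot: [0.48, -2.758, 0.086]
ft_force: [-0.6, -1.6, 0.2]
grip_width: 0.136
grip_force: 35.0
t 5.83 cover rel s: x 9.2 y 2.4 z 101.4 tilt 0.346 yaw -0.14 roll -0.08 F disp [1.1 1.3 0.2] T [-0.06  0.44 -0.  ] grip 11.8
shift tool mm [-4.8  2.5 15.7]
t 5.83 cover rel s: x 9.2 y 2.4 z 101.4 tilt 0.346 yaw -0.14 roll -0.08 F disp [1.1 1.3 0.2] T [-0.06  0.44 -0.  ] grip 11.8
shift tool mm [-12.6   2.5  34.2]
```

```bash
python3 -m handwheel '[[0,-0.005,0.0025,0.012,0,0,0],[0,-0.005,0,0.015,0,0,0],[0,0,0,0,0,0,0],[0,0,0,0,0,0,0]]'
python3 where.py 9 64; python3 - <<'E'
from h import *
im,d,K,R,t=grab("wrist"); cv2.imwrite("pics/w3.png",cv2.resize(im[60:330,130:390],None,fx=2.2,fy=2.2)); np.savez("w3.npz",im=im,d=d,K=K,R=R,t=t)
E
```

```text
time: 6.32
position: [0.5545, -0.1407, 0.0809]
tool_rot: [0.477, -2.756, 0.084]
ft_force: [0.5, -0.1, -0.9]
grip_width: 0.134
grip_force: 35.0
t 6.33 cover rel s: x 10.8 y -0.2 z 71.7 tilt 0.349 yaw -0.19 roll 0.00 F disp [-0.4  0.3 -0.9] T [-0.05  0.44  0.04] grip 11.7
shift tool mm [-4.4 -0.2  6.6]
```

View pics/w3.png

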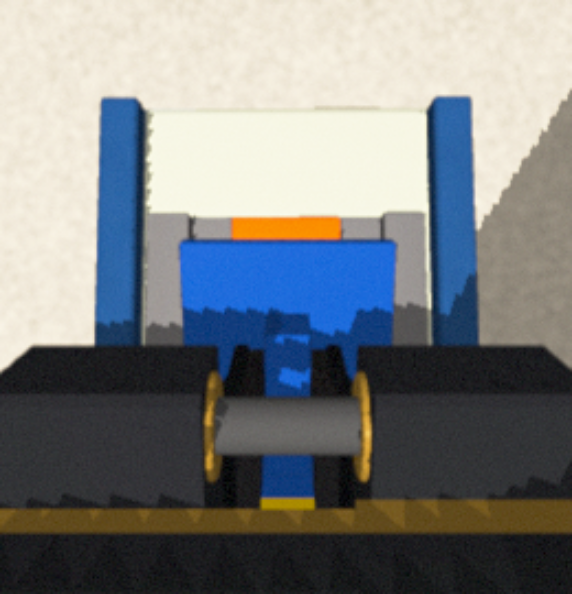

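The cover is centred between the shoulders (plate columns 181–396, latch 232–341) and sits just above the latch. Next I lower it, then slide the lip in.

```bash
python3 -m handwheel '[[0,-0.0022,0,0.0033,0,0,0],[0,-0.0022,0,0.0033,0,0,0],[0,0,0,0,0,0,0],[0,0,0,0,0,0,0]]'; python3 where.py 2 63
python3 -m handwheel '[[0,-0.003,0,-0.0009,0,0,0],[0,-0.003,0,-0.0009,0,0,0],[0,0,0,0,0,0,0],[0,0,0,0,0,0,0]]'; python3 where.py 0 63
```

```text
time: 6.88
position: [0.5565, -0.1399, 0.073]
tool_rot: [0.478, -2.755, 0.084]
ft_force: [0.9, -0.3, -0.1]
grip_width: 0.134
grip_force: 35.0
t 6.88 cover rel s: x 8.7 y -0.3 z 63.8 tilt 0.349 yaw -0.17 roll 0.00 F disp [-0.8  0.5 -0.1] T [0.01 0.42 0.06] grip 11.7
shift tool mm [-6.6 -0.3 -1.6]
time: 7.38
position: [0.5624, -0.1378, 0.0727]
tool_rot: [0.478, -2.755, 0.084]
ft_force: [-0.5, 0.0, -0.5]
grip_width: 0.135
grip_force: 35.0
t 7.38 cover rel s: x 2.4 y -0.3 z 63.4 tilt 0.349 yaw -0.17 roll -0.00 F disp [ 0.5 -0.2 -0.5] T [-0.    0.42 -0.02] grip 11.7
shift tool mm [-2.4 -0.3 -0.4]
```

```bash
python3 -m handwheel '[[0,-0.0012,0,-0.0003,0,0,0],[0,-0.0012,0,-0.0003,0,0,0],[0,0,0,0,0,0,0],[0,0,0,0,0,0,0]]'>/dev/null; python3 where.py
python3 -m handwheel '[[0,-0.001,0,-0.0003,0,0,0],[0,0,0,0,0,0,0],[0,0,0,0,0,0,0]]'>/dev/null; python3 where.py
```

```text
t 7.88 cover rel s: x -0.0 y -0.3 z 63.2 tilt 0.349 yaw -0.17 roll 0.00 F disp [ 0.2 -0.3 -0.9] T [-0.06  0.41 -0.02] grip 11.6
t 8.25 cover rel s: x -1.1 y -0.3 z 63.1 tilt 0.349 yaw -0.17 roll 0.00 F disp [ 0.5 -0.1 -1.5] T [-0.08  0.47  0.03] grip 11.5
```

```bash
for i in 1; do python3 -m handwheel '[[0,-0.0005,0,-0.0002,0,0,0],[0,0,0,0,0,0,0],[0,0,0,0,0,0,0]]'>/dev/null; python3 where.py; done
python3 -m handwheel '[[0,-0.0005,0,-0.0002,0,0,0],[0,0,0,0,0,0,0],[0,0,0,0,0,0,0]]'>/dev/null; python3 where.py
```

```text
t 8.62 cover rel s: x -1.6 y -0.3 z 63.2 tilt 0.349 yaw -0.16 roll 0.00 F disp [-0.5  0.2 -0.9] T [-0.05  0.5  -0.  ] grip 11.3
t 9.0 cover rel s: x -2.0 y -0.2 z 63.2 tilt 0.349 yaw -0.17 roll 0.00 F disp [ 0.1 -0.2 -0.5] T [-0.05  0.31 -0.02] grip 12.2
```

```bash
python3 -m handwheel '[[0,0.0001,0,0.0019,0,-2.55,0],[0,0,0,0,0,0,0],[0,0,0,0,0,0,0]]'>/dev/null; python3 where.py
python3 -m handwheel '[[0,0.0001,0,0.0019,0,-2.55,0],[0,0,0,0,0,0,0],[0,0,0,0,0,0,0]]'>/dev/null; python3 where.py
```

```text
t 9.38 cover rel s: x -1.8 y -0.2 z 61.5 tilt 0.305 yaw -0.17 roll -0.01 F disp [1.4 1.5 0.5] T [-0.04  0.16 -0.01] grip 12.0
t 9.75 cover rel s: x -1.6 y -0.2 z 59.5 tilt 0.261 yaw -0.15 roll -0.01 F disp [ 1.2 -0.5 -0.5] T [0.03 0.   0.  ] grip 11.4
```

```bash
cat > look.py <<'E'
from h import *; import sys
z=np.load("pose.npz"); ex,ey=z["ex"],z["ey"]; o=ex*float(z["ox"])+ey*float(z["cy"]); D=np.array([[*ex,0],[*ey,0],[0,0,1]])
im,d,K,R,t=grab("wrist"); cv2.imwrite("pics/"+sys.argv[1],cv2.resize(im[60:330,130:390],None,fx=2.2,fy=2.2))
P=(cloud(d,K,R,t)-np.r_[o,0])@D.T*1e3
hsv=cv2.cvtColor(im,cv2.COLOR_BGR2HSV); b=cv2.inRange(hsv,np.array((100,120,30)),np.array((130,255,255)))>0
m=b&(abs(P[...,1])<33)&(P[...,2]>45)&(P[...,2]<95)&(P[...,0]>0)&(P[...,0]<45)&(abs(P[...,1])>12)
q=P[m]; A=np.c_[q[:,0],np.ones(len(q))]; c=np.linalg.lstsq(A,q[:,2],rcond=None)[0]
for _ in range(3):
    k=abs(A@c-q[:,2])<1.5; c=np.linalg.lstsq(A[k],q[k,2],rcond=None)[0]
q=q[k]; print("n",len(q),"tilt",np.arctan(c[0]).round(3),"rear x rel s",(np.percentile(q[:,0],[50,99,100])+9).round(1),"z rear",np.percentile(q[:,2],99).round(1),"y",np.percentile(q[:,1],[1,99]).round(1))
og=cv2.inRange(hsv,np.array((3,150,60)),np.array((18,255,255)))>0; w=P[og&(abs(P[...,1])<20)&(P[...,2]>50)]
if len(w): print("latch x rel s",(np.percentile(w[:,0],[1,99])+9).round(1),"z",np.percentile(w[:,2],[1,99]).round(1))
E
python3 look.py w4.png
```

```text
n 2418 tilt 0.259 rear x rel s [22.2 34.9 35. ] z rear 75.7 y [-30.   28.8]
latch x rel s [-6.8 56.5] z [ 67.2 170. ]
```

View pics/w4.png

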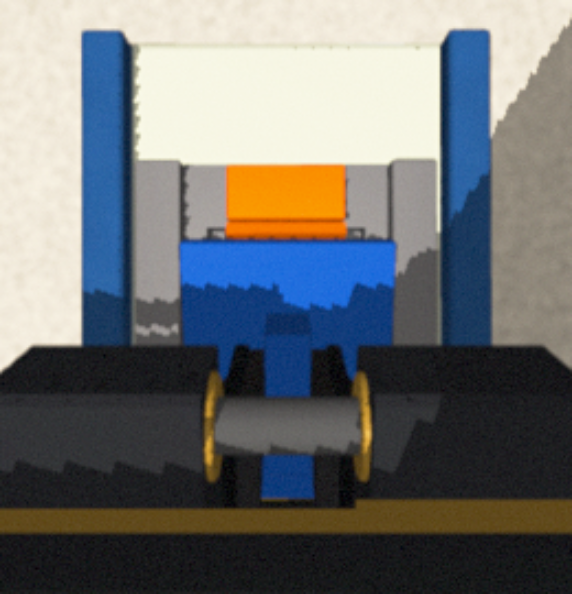

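The view confirms it: tilt 0.259, and the cover's rear edge (row 240) sits just in front of the latch face. I start pivoting it down.

```bash
python3 -m handwheel '[[0,0.0002,-0.0002,0.0016,0,-2.5,0],[0,0,0,0,0,0,0],[0,0,0,0,0,0,0]]' 45 >/dev/null; python3 where.py
python3 -m handwheel '[[0,0.0002,0,0.0016,0,-2.5,0],[0,0,0,0,0,0,0],[0,0,0,0,0,0,0]]'>/dev/null; python3 where.py
```

```text
t 10.18 cover rel s: x -1.4 y -0.1 z 57.8 tilt 0.218 yaw -0.15 roll -0.00 F disp [ 1.7  0.4 -0. ] T [0.02 0.04 0.06] grip 11.3
t 10.55 cover rel s: x -1.3 y 0.0 z 56.4 tilt 0.174 yaw -0.15 roll -0.02 F disp [ 1.2 -0.2 -0.4] T [0.06 0.   0.03] grip 11.7
```

```bash
python3 -m handwheel '[[0,0,0,0.0016,0,-2.5,0],[0,0,0,0,0,0,0],[0,0,0,0,0,0,0]]' >/dev/null; python3 where.py -1.4 53.4
python3 -m handwheel '[[0,0.0002,0,0.0017,0,-2.5,0],[0,0,0,0,0,0,0],[0,0,0,0,0,0,0]]'>/dev/null; python3 where.py -1.4 51.5; python3 look.py w5.png
```

```text
t 10.93 cover rel s: x -1.3 y 0.2 z 54.9 tilt 0.130 yaw -0.17 roll -0.03 F disp [1.8 0.5 1. ] T [ 0.11 -0.33  0.04] grip 11.4
shift tool mm [-0.3  0.2  1.5]
t 11.3 cover rel s: x -1.3 y 0.2 z 53.0 tilt 0.087 yaw -0.16 roll -0.03 F disp [2.4 1.1 0.1] T [ 0.18 -0.27 -0.04] grip 11.6
shift tool mm [-0.2  0.2  1.5]
n 2547 tilt 0.079 rear x rel s [23.7 37.2 37.3] z rear 62.6 y [-29.7  29.2]
latch x rel s [12.5 60.4] z [ 58.2 163. ]
```

```bash
python3 -m handwheel '[[0,0.0002,0,0.0016,0,-2.5,0],[0,0,0,0,0,0,0],[0,0,0,0,0,0,0]]' >/dev/null; python3 where.py -1.4 50
python3 -m handwheel '[[0,0.0003,0,0.0014,0,-2.4,0],[0,0,0,0,0,0,0],[0,0,0,0,0,0,0]]'>/dev/null; python3 where.py -1.4 50; python3 look.py w6.png
```

```text
t 11.72 cover rel s: x -1.5 y -0.0 z 51.3 tilt 0.043 yaw -0.15 roll -0.01 F disp [1.4 1.6 0. ] T [ 0.17 -0.27  0.04] grip 11.5
shift tool mm [ 0.  -0.   1.3]
t 12.1 cover rel s: x -1.7 y -0.4 z 50.0 tilt 0.001 yaw -0.13 roll 0.02 F disp [2.7 0.7 1. ] T [ 0.09 -0.38 -0.03] grip 11.2
shift tool mm [ 0.3 -0.4 -0. ]
n 2383 tilt 0.002 rear x rel s [22.8 37.4 37.8] z rear 56.8 y [-30.3  28.7]
latch x rel s [21.6 57.5] z [ 58.  156.4]
```

View pics/w6.png

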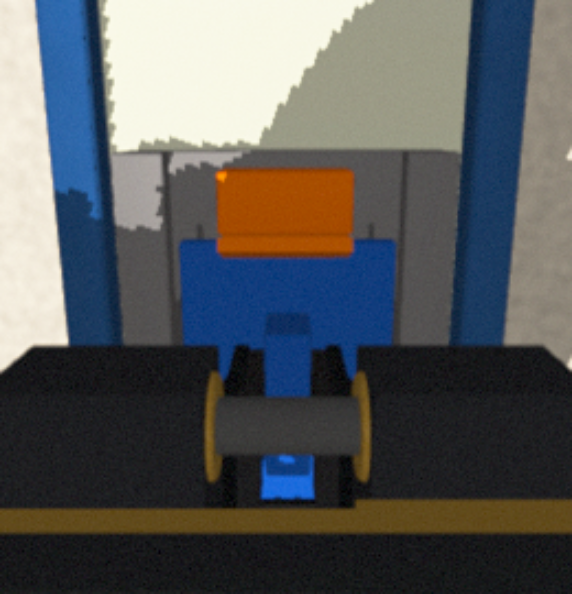

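The latch (lower edge at row 257) now overlaps the plate's rear edge (row 240), and the cover is flat at z = 50 mm, so it has snapped. Releasing.

```bash
python3 -m handwheel '[[0.03,0.0002,0,0,0,0,0],[0.03,0,0,0,0,0,0],[0.03,0,0,0,0,0,0],[0.03,0,0,0,0,0,0],[0.03,0,0,-0.01,0,0,0],[0.03,0,0,-0.03,0,0,0],[0.03,-0.02,0,-0.05,0,0,0],[0.03,-0.02,0,-0.05,0,0,0],[0.03,-0.03,0,0,0,0,0],[0.03,0,0,0,0,0,0],[0.03,0,0,0,0,0,0]]' 10; python3 look.py w7.png
```

```text
time: 13.52
position: [0.628, -0.1147, 0.1994]
tool_rot: [0.536, -3.094, 0.0]
ft_force: [-0.8, 0.8, 0.1]
grip_width: 0.349
grip_force: 0.0
n 903 tilt 0.022 rear x rel s [22.2 36.7 36.8] z rear 57.0 y [-30.2  28.5]
latch x rel s [-47.8  56.5] z [ 59.3 299.1]
```

View pics/w7.png

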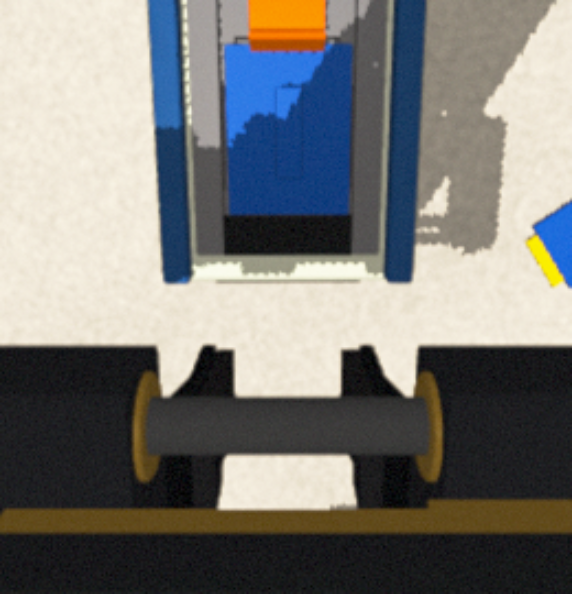

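The cover lies flat with no yellow showing. Its front abuts the ledge (row 215), the latch overlaps its rear edge (row 45), and the gripper is clear.

```bash
python3 -c "
from bench import ctrl
print(ctrl.close_job())"
```

```text
the job is handed in; nothing more can be done
None
```

The battery cover's lip is hooked under the ledge, its rear edge is snapped under the orange latch, and it lies flat; I let go, backed the gripper clear and handed the job in at about 13.6 s.

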